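# Set the glass tumbler's click timer and start it

## Robot

A 7-joint arm with a two-finger parallel gripper is mounted at the origin on the work surface. World frame = base frame: x ahead of the robot, y to its left, z up, the work surface at z = 0. Lengths are in m, angles in rad, forces in N, time in s.
With the tool pointing down it reaches from about 0.425 to 0.875 m from the base axis. Payload 8.4 kg.
Tool frame: the origin (TCP) lies at the very end of the fingers, on their centre line; the grasp point (between the pads) lies 19 mm behind it; z points along the fingers, y is the line along which they close (so a half turn about z gives the same grasp; the last joint's range is limited). The gripper opens to 87 mm and grips with 3 to 60 N. Pads are 19 mm wide; open, the fingers measure 117 mm over their backs; the gripper's body (75 mm by 190 mm) begins 51 mm behind the grasp point.
Start: joints at [-1.416, 0.333, 0.04, 1.465, -0.013, 1.343, -0.059], TCP at [0.163, 0.629, 0.223] pointing down, gripper open.
Joint ranges: [-2.58, 2.58], [-0.38, 2.09], [-1.3, 1.39], [0.25, 2.4], [-1.5, 4.64], [0.08, 2.09], [-2.65, 2.65]. Speed limits (rad/s): [2.22, 2.22, 2.79, 2.79, 3.14, 3.14, 3.14].

## Interface

Orientations are given as a unit quaternion [w, x, y, z].
In Python, from workcell import readout, read_camera, camera_params, robot gives the robot as it stands. The module is installed in compiled form; this text tells all that it offers.
- The arm moves only by the tool arm_command, never from a script. Its argument "targets" is a list of rows, each a list of 5 numbers: the finger opening in m, from 0 to 0.087, then the shift along the world's x, y, z in m, then the turn about the world's z in degrees. In form: [[claw, x, y, z, roll], ...]. A call has 1 to 8 rows; each row is the pose to reach, as a shift and turn from the pose commanded when the call began; what a row does not reach only later rows make up. A row lasts 1/10 s, in which the tool goes at most 50 mm and 8.59 degrees, less where a joint would pass 70% of its speed; a pose out of reach is approached as far as the arm can. A call with a gripper value outside its range is refused whole. The fingers move at their own pace and stop on an object; "squeeze" is the grip in N (left out, the last holds). Time passes only in rows, so rows that repeat a pose let the fingers close. It gives the time, the measured TCP pose, the force, the opening and the grip force at its end, in the units of the state.
- readout.read_state(): the state, without advancing time (a new reading comes with each control period).
- read_camera(name): name is "scene" or "side" or "wrist"; returns (picture, depth): 420x560x3 uint8, red, green, blue; 420x560 float32, m along the optical axis (not along the pixel's ray), 0 where there is no reading.
- camera_params(name): a dict with "fx", "fy", "cx", "cy" (pixels), "position" and "attitude" of the camera in the world; the wrist camera has in their place "tool_from_camera" (4x4, takes a point from camera to tool coordinates, whose origin is the TCP and whose axes are the flange's). Camera axes: x right, y up, looking along -z (the intrinsics and any distortion apply to the point x, -y, -z); pixel columns grow to the right and rows downward; lengths in m; the calibration is good to about 2 mm. A picture is of the moment at which its call begins: read the wrist's pose just before it. camera_params takes no time and is no camera call.
- robot.job_done(): hands the job in; it is judged then, once.
The state is a dict: "time": time; "joint_positions": joint angles; "qd": joint speeds; "joint_torque": joint torques, N m; "eef_pos": TCP position; "tcp_rot": TCP orientation; "contact_force": force on the tool from outside, world axes, zero at the start; "torque": the same for the moment, N m; "opening": opening from 0.0 (shut) to 1.0 (fully open); "grasp_force": force on a finger pad.
Only numpy, scipy, OpenCV 4.12 (cv2) and the standard library are available. Lean on these libraries where they do the work, as an engineer would, in place of code of your own. Each camera call takes 0.05 s, during which the arm holds its last target. There are 200 camera calls.

## Task

Set the glass tumbler's timer and start it: wind the orange dial back anticlockwise until its lug bears firmly but gently on the steel stop peg, then turn it clockwise exactly five clicks, not past the fifth, counting by feel because the worn grip has free play. Let go of the dial, then press the green start button down gently and release it. Leave the red button and the things lying about alone.

Things in the scene. Friction and masses are not known exactly. Their poses are not given: they have to be found in the camera images.
- dial (a joint): Angle of the timer dial (black disc, diameter 68 mm, white pointer mark), rad, growing clockwise from above. Sprung clicks every 0.22: 0 (red tick), 0.22 ... 1.76, one tick each; five clicks is 1.10. It starts in click 1 to 4. Leaving a click takes about 0.2 N m, falling off to halfway, whence it snaps into the next. At -0.08 the lug meets the peg; let go there, it springs back to 0.
- cap_grip (a point): Grip point on the dial's upright axis, 36 mm above the control box's top, in the orange grip bar (44 mm long, 14 mm wide, top 12 mm above this point, the disc's top 26 mm below). x runs along the bar to the pointer side, z up. The bar turns with the dial but is worn: free play of 0.11 rad either way on the dial, so a reversal first takes up 0.22 rad almost without torque.
- lug: Yellow lug on the dial disc's rim, opposite the pointer, 10 by 6 by 8 mm, 37 mm from the axis; origin under its centre. It turns with the dial.
- stop_peg: Fixed steel peg, 7 mm diameter, 12 mm tall, on the box's top beside the dial, 37 mm from its axis; origin at its foot. The lug meets it when the dial is wound back anticlockwise, and must bear on it with more than 3 N, never more than 20 N: 0.11 to 0.74 N m about the axis, plus the click's 0.2 falling to 0.05 on the way. About 0.3 to 0.45 N m at the grip is good.
- tumbler: Blue glass tumbler, fixed to the table. Origin on the table under the dial's axis; z up, its x points away from the robot at yaw 0. Control box 190 mm (x) by 370 mm (y) by 70 mm tall, centred on the origin; grey drum (diameter 150 mm, top at 212 mm) over the area from y = -170 to -460 mm and x = -120 to 120 mm in its frame.
- start (a joint): Green start button: how far it is pressed, in m; 0 is up, 0.006 is the bottom. Spring return, 1.67 N per mm: 6.7 N at 0.004, 10 N at the bottom, where it is hard; it must go down more than 0.004, with never more than 25 N on it.
- start_top (a point): Centre of the top face of the green start button (28 mm diameter); z is up. Press here straight down.
- halt (a joint): Red halt button: how far it is pressed, in m; 0 is up. Not to be pressed. The green and red buttons stand either side of the dial, about 110 mm from its axis, and may be swapped.
- halt_top (a point): Centre of the top face of the red button (28 mm diameter).
- bottle_amber: Loose amber glass bottle, 64 mm diameter, 215 mm tall; origin at its foot. Bystander.
- grit_jar: Small loose jar, 34 mm diameter, 45 mm tall, standing on the control box's far left corner; origin at its foot. Bystander.
- tile: Loose blue glass tile, 28 by 28 by 7 mm, lying on the control box's near right corner; origin under its centre. Bystander.
- hammer: Hammer lying on the table. Bystander.
- spreader: Spatula lying on the table. Bystander.

How it is judged:
On the way, in this order (a step that is already met when the one before it is completed fails the run):
1. the dial's lug bears on the stop peg with more than 3 N (contact force between lug and stop_peg above 3 N), for 0.1 s.
2. the dial rests in the fifth click (value of joint dial between 1.02 and 1.18 rad), for 0.3 s.
3. the green button is pressed down more than 4 mm, with the dial in the fifth click and the fingers off it (all of step 2 and value of joint start above 0.004 m and contact force between the fingers and cap below 0.1 N), for 0.1 s.
At the end, for the whole second after the job is handed in: The dial rests in the fifth click from the stop (1.10 rad, within 0.08), still; the green button has been pressed and has come back up, the red one is up (both within 1.5 mm) (all of step 2 and value of joint each of start, halt below 0.0015 m and velocity of joint dial between -0.05 and 0.05 rad/s); the robot touches nothing.
It fails at once if the lug is forced onto the stop peg with more than 20 N (contact force between lug and stop_peg above 20 N).
It fails at once if the dial is wound past the fifth click (beyond 1.25 rad) (value of joint dial above 1.25 rad).
It fails at once if the green button is pressed while the dial is not in the fifth click (value of joint start above 0.003 m and (value of joint dial below 0.98 rad or value of joint dial above 1.22 rad)).
It fails at once if the green button is struck or leaned on with more than 25 N (contact force between anything else and start above 25 N).
It fails at once if a bystander is moved by more than 20 mm or the red button pressed by more than 2 mm (value of joint halt above 0.002 m or distance of any of bottle_amber, tile, grit_jar, hammer, spreader from where it was at the start of the episode above 0.02 m).
It also fails if it takes over 72 s, if anything falls off the work surface, if the arm or the gripper's body presses on something with over 40 N, if the wrist force passes 120 N, or if a joint passes its speed limit or range.

## Working session

There is one attempt and no reset: what is moved stays moved. The work goes in short steps, Python scripts to look and compute and a tool call to move; the robot and the scene stay as the last step left them, time stands still between calls to the robot, and variables do not carry over. Pictures are saved under pics/ and viewed, at most 10 in all, crops included, and the job is handed in when it is done.

Besides the shell and the picture viewer there is one more tool, called after "Call:" as name(argument=value, ...), one argument or row to a line, values as JSON. arm_command: Moves the arm, as the interface text tells. Its arguments: {"type":"object","properties":{"targets":{"type":"array"},"squeeze":{"type":"number"}},"required":["targets"]}

```bash
mkdir -p pics; cat > h.py <<'E'
import numpy as np, cv2
from scipy.spatial.transform import Rotation as R
from workcell import readout, read_camera, camera_params, robot
def rot(q): return R.from_quat([q[1],q[2],q[3],q[0]]).as_matrix()
def cam(name):
    s=readout.read_state(); p=camera_params(name); im,d=read_camera(name)
    if name=="wrist":
        T=np.eye(4);T[:3,:3]=rot(s["tcp_rot"]);T[:3,3]=s["eef_pos"]
        T=T@np.array(p["tool_from_camera"])
    else:
        T=np.eye(4);a=np.array(p["attitude"]);T[:3,:3]=a if a.shape==(3,3) else rot(a);T[:3,3]=p["position"]
    return im,d,p,T
def ray(p,T,u,v):
    return T[:3,3],T[:3,:3]@np.array([(u-p["cx"])/p["fx"],-(v-p["cy"])/p["fy"],-1.])
def onz(p,T,u,v,z):
    o,r=ray(p,T,u,v); return o+r*(z-o[2])/r[2]
def dep(p,T,d,u,v):
    o,r=ray(p,T,u,v); return o+r*d[int(v),int(u)]
def save(im,n): cv2.imwrite(f"pics/{n}.png",cv2.cvtColor(im,cv2.COLOR_RGB2BGR))
E
python3 - <<'E'
from h import *
s=readout.read_state(); print(s)
for n in ["scene","side","wrist"]:
    im,d,p,T=cam(n); print(n,p); save(im,n+"0"); np.savez(n+"0",im=im,d=d,T=T)
a=[cv2.imread(f"pics/{n}0.png") for n in ["scene","side"]]
E
```

```text
{'time': 0.0, 'joint_positions': array([-1.41619123,  0.33387688,  0.0398901 ,  1.46628768, -0.01339847,
        1.3432673 , -0.0584998 ]), 'qd': array([-8.72408569e-04, -5.22759768e-05, -2.51989652e-03, -1.30850865e-03,
        1.86419755e-03,  6.57038460e-04, -1.14459551e-03]), 'joint_torque': array([ 3.52594689e-04, -6.56351066e+01,  1.33562610e+00, -4.03806853e+01,
       -5.95894363e-02,  4.45617735e-02,  1.67033595e-04]), 'eef_pos': array([0.16312995, 0.62871631, 0.22167344]), 'tcp_rot': array([-4.33603083e-05,  1.26578190e-01,  9.91956321e-01, -7.85361382e-04]), 'contact_force': array([-1.04634188, -0.15023319,  0.19446424]), 'torque': array([0.02092486, 0.0105286 , 0.0171659 ]), 'grasp_force': 0.0, 'opening': 1.0011139098966504}
scene {'fx': 425.2420227399889, 'fy': 425.2420227399889, 'cx': 285.39294335137697, 'cy': 211.49787830041225, 'position': array([ 0.75161778, -0.21199935,  0.85078692]), 'attitude': array([0.9257339 , 0.26662916, 0.07931954, 0.25619141])}
side {'fx': 510.8601637289354, 'fy': 510.8601637289354, 'cx': 282.5483196818853, 'cy': 215.90428299353277, 'position': array([0.47542435, 0.89206529, 0.93886313]), 'attitude': array([-0.01159103, -0.00659811,  0.34882528,  0.93709286])}
wrist {'fx': 359.9714823886102, 'fy': 359.9714823886102, 'cx': 281.16148857559074, 'cy': 211.82177435027157, 'tool_from_camera': array([[-1.22363805e-03,  9.51850551e-01,  3.06559996e-01,
         8.55563914e-02],
       [ 9.99999214e-01,  1.24811925e-03,  1.16173314e-04,
         1.17938244e-05],
       [-2.72043799e-04,  3.06559897e-01, -9.51851331e-01,
        -1.62516782e-01],
       [ 0.00000000e+00,  0.00000000e+00,  0.00000000e+00,
         1.00000000e+00]])}
```

View pics/scene0.png

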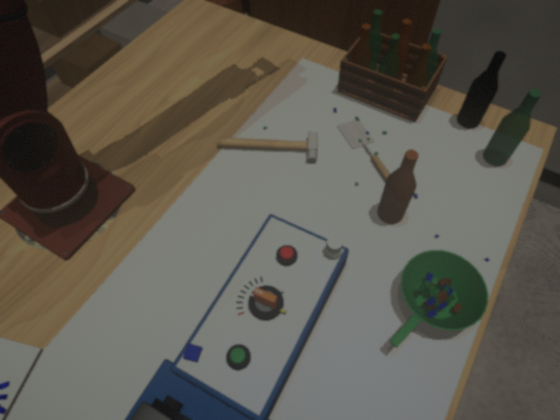

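View pics/side0.png

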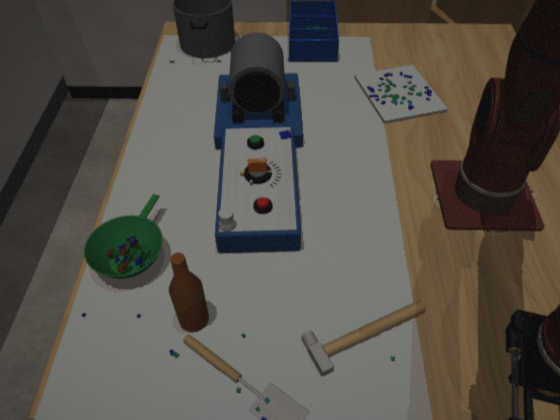

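The scene view shows the dial at about (265,302), red at (287,254), green at (238,356), the jar at (334,248) and the tile at (193,352). The side view has the dial at (258,173), green at (255,141) and red at (263,205). The drum is on the −y side, beyond the green button.

```bash
cat > m.py <<'E'
from h import *
def blobs(im,reg):
    hsv=cv2.cvtColor(im,cv2.COLOR_RGB2HSV); out={}
    rng={"green":[(45,90,40),(80,255,255)],"red":[(0,170,90),(4,255,255)],"red2":[(172,150,90),(180,255,255)],"orange":[(6,140,90),(17,255,255)],"yellow":[(20,110,90),(34,255,255)],"blue":[(108,150,50),(128,255,255)]}
    m0=np.zeros(im.shape[:2],np.uint8); x,y,w,h=reg; m0[y:y+h,x:x+w]=255
    for k,(a,b) in rng.items():
        m=cv2.inRange(hsv,a,b)&m0
        n,l,st,c=cv2.connectedComponentsWithStats(m)
        out[k]=[(c[i],st[i,4]) for i in range(1,n) if st[i,4]>8]
    return out
E
python3 - <<'E'
from m import *
def tri(A,B):
    M=np.zeros((3,3));b=np.zeros(3)
    for o,r in (A,B):
        r=r/np.linalg.norm(r);P=np.eye(3)-np.outer(r,r);M+=P;b+=P@o
    return np.linalg.solve(M,b)
D={}
for n,reg in (("scene",(170,210,190,180)),("side",(215,120,90,115))):
    z=np.load(n+"0.npz");im,d,T=z["im"],z["d"],z["T"];p=camera_params(n)
    bl=blobs(im,reg)
    for k,v in bl.items():
        for c,a in v: print(n,k,c.round(1),a,"depth",dep(p,T,d,*c.round()).round(4), "z.08",onz(p,T,*c,.08).round(4))
    D[n]=(p,T)
    x,y,w,h=reg;save(cv2.resize(im[y:y+h,x:x+w],None,fx=3,fy=3,interpolation=cv2.INTER_CUBIC),n+"crop")
a=cv2.imread("pics/scenecrop.png");b=cv2.imread("pics/sidecrop.png")
w=np.zeros((540,800,3),np.uint8);b=b[:, :];w[:540,:530]=a[:,20:550];w[:345,530:800]=b;cv2.imwrite("pics/both.png",w)
E
```

```text
scene green [237.2 354.9] 171 depth [ 0.578  -0.102   0.0945] z.08 [ 0.575  -0.0996  0.08  ]
scene orange [269.3 296.8] 45 depth [0.5743 0.0096 0.1156] z.08 [0.566  0.0208 0.08  ]
scene blue [190.4 356.1] 22 depth [ 0.5034 -0.1439  0.0771] z.08 [ 0.5051 -0.1439  0.08  ]
side green [254.8 139.1] 66 depth [ 0.5741 -0.0904  0.0951] z.08 [ 0.5764 -0.1075  0.08  ]
side red [262.1 201.5] 66 depth [0.5452 0.1232 0.0953] z.08 [0.5464 0.1078 0.08  ]
side orange [255.5 161.1] 55 depth [0.5645 0.0122 0.116 ] z.08 [ 0.5695 -0.026   0.08  ]
side blue [223.7 122.4] 48 depth [ 0.6684 -0.2109  0.0507] z.08 [ 0.6627 -0.1727  0.08  ]
side blue [251.3 122.8] 13 depth [ 0.5943 -0.2086  0.0504] z.08 [ 0.5896 -0.1725  0.08  ]
side blue [257.4 121.9] 16 depth [ 0.578  -0.2104  0.0526] z.08 [ 0.5738 -0.1766  0.08  ]
side blue [263.  122.6] 10 depth [ 0.5617 -0.2109  0.049 ] z.08 [ 0.5588 -0.1742  0.08  ]
side blue [270.3 121.2] 13 depth [ 0.5429 -0.2183  0.0503] z.08 [ 0.5397 -0.1803  0.08  ]
side blue [285.9 122.9] 16 depth [ 0.4988 -0.2101  0.0507] z.08 [ 0.4982 -0.1743  0.08  ]
side blue [297.2 130. ] 31 depth [ 0.4686 -0.185   0.0476] z.08 [ 0.4684 -0.1457  0.08  ]
side blue [218.9 131.3] 26 depth [ 0.6779 -0.1722  0.0511] z.08 [ 0.6715 -0.1362  0.08  ]
side blue [286.2 134.2] 75 depth [ 0.4972 -0.1326  0.0772] z.08 [ 0.4967 -0.1284  0.08  ]
side blue [218.7 202.6] 9 depth [0.6458 0.1066 0.0712] z.08 [0.645  0.1132 0.08  ]
side blue [297.6 231.7] 10 depth [0.4639 0.186  0.0685] z.08 [0.4649 0.1945 0.08  ]
side blue [289.  232.6] 21 depth [0.4836 0.1875 0.0663] z.08 [0.4833 0.1973 0.08  ]
side blue [253.3 232.9] 12 depth [0.562  0.1939 0.0721] z.08 [0.5605 0.2001 0.08  ]
side blue [273.6 232.9] 9 depth [0.5164 0.1899 0.0684] z.08 [0.5168 0.199  0.08  ]
```

View pics/both.png

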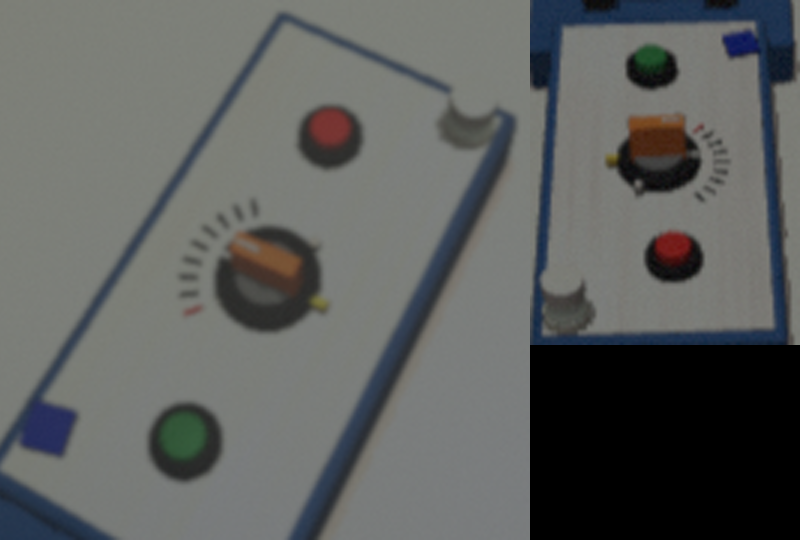

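The crop shows the pointer end of the bar facing the robot, the lug on the far side and the peg anticlockwise of it. The red tick is on the side nearest green. I'll move above the dial for a wrist view.

Call:
arm_command(
  targets=[
    [0.087, 0.025, -0.039, 0.005, 0],
    [0.087, 0.05, -0.078, 0.01, 0],
    [0.087, 0.075, -0.117, 0.015, 0],
    [0.087, 0.1, -0.156, 0.02, 0],
    [0.087, 0.125, -0.195, 0.025, 0],
    [0.087, 0.15, -0.234, 0.03, 0],
    [0.087, 0.175, -0.273, 0.035, 0],
    [0.087, 0.2, -0.312, 0.04, 0],
  ],
)

```text
time: 0.95
eef_pos: [0.3638, 0.3153, 0.2627]
tcp_rot: [-0.0, 0.127, 0.992, 0.0]
contact_force: [1.3, 0.6, 0.8]
opening: 1.005
grasp_force: 0.0
```

Call:
arm_command(
  targets=[
    [0.087, 0.025, -0.039, 0, 0],
    [0.087, 0.05, -0.078, 0, 0],
    [0.087, 0.075, -0.117, 0, 0],
    [0.087, 0.1, -0.156, 0, 0],
    [0.087, 0.125, -0.195, 0, 0],
    [0.087, 0.15, -0.234, 0, 0],
    [0.087, 0.175, -0.273, 0, 0],
    [0.087, 0.196, -0.307, 0, 0],
  ],
)

```text
time: 1.75
eef_pos: [0.56, 0.0078, 0.2626]
tcp_rot: [0.0, 0.127, 0.992, -0.0]
contact_force: [0.3, 0.2, 0.5]
opening: 0.999
grasp_force: 0.0
```

Call:
arm_command(
  targets=[
    [0.087, 0, 0, 0, 0],
    [0.087, 0, 0, 0, 0],
  ],
)

```text
time: 1.95
eef_pos: [0.5592, 0.0092, 0.2621]
tcp_rot: [-0.0, 0.128, 0.992, -0.0]
contact_force: [0.2, 0.7, -0.5]
opening: 1.0
grasp_force: 0.0
```

```bash
python3 - <<'E'
from m import *
im,d,p,T=cam("wrist"); s=readout.read_state(); print(s["time"],s["eef_pos"],s["tcp_rot"],s["joint_positions"].round(3),s["contact_force"],s["torque"])
np.savez("w1",im=im,d=d,T=T)
for k,v in blobs(im,(0,0,560,420)).items():
    for c,a in v:
        if a>40: print(k,c.round(1),a,"depth",dep(p,T,d,*c.round()).round(4),"z.095",onz(p,T,*c,.095).round(4))
save(im,"w1")
E
```

```text
2.0 [0.55887953 0.01063137 0.26215245] [-4.74195554e-04  1.26574833e-01  9.91956948e-01 -3.44325503e-05] [-0.696  0.138  0.669  1.658 -0.087  1.377  1.302] [-0.29450294  0.12882885 -0.48474492] [0.04639743 0.01755606 0.01091819]
green [179.4 231.3] 687 depth [ 0.5739 -0.0996  0.0905] z.095 [ 0.573  -0.0976  0.095 ]
green [391.2 357. ] 274 depth [0.8067 0.0838 0.0573] z.095 [0.7729 0.0786 0.095 ]
red [389.2 147.5] 708 depth [0.5446 0.1152 0.0922] z.095 [0.5445 0.1146 0.095 ]
orange [283.8 200.8] 681 depth [0.5628 0.0108 0.1179] z.095 [0.5689 0.0092 0.095 ]
yellow [484.9 336.7] 46 depth [0.5405 0.0634 0.3535] z.095 [0.7724 0.1811 0.095 ]
blue [122.9 164.8] 711 depth [ 0.4992 -0.1353  0.075 ] z.095 [ 0.4977 -0.1259  0.095 ]
```

View pics/w1.png

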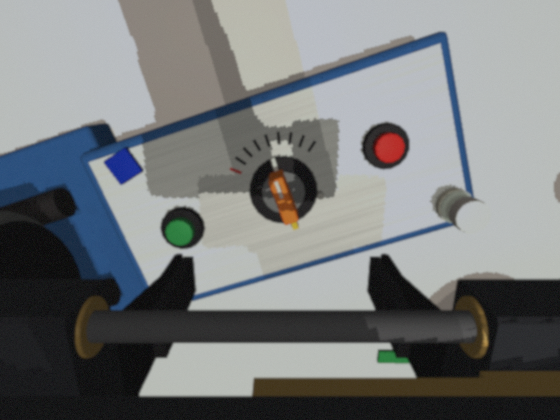

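The wrist view shows the disc centred at about (283,189), the bar running from (278,172) to (293,225), the pointer near (274,162), the red tick at (236,170), green at (180,231) and red at (389,147).

```bash
python3 - <<'E'
from m import *
z=np.load("w1.npz");im,d,T=z["im"],z["d"],z["T"];p=camera_params("wrist")
hsv=cv2.cvtColor(im,cv2.COLOR_RGB2HSV)
m=cv2.inRange(hsv,(3,110,60),(20,255,255)); m[:150]=0;m[240:]=0;m[:,:240]=0;m[:,330:]=0
P=[];
for v,u in zip(*np.nonzero(m)):
    w=dep(p,T,d,u,v)
    if w[2]>.114: P.append(onz(p,T,u,v,.118)[:2])
P=np.array(P,np.float32);r=cv2.minAreaRect(P*1000);print("bar top",len(P),r)
c=P.mean(0);ev=np.linalg.eigh(np.cov(P.T))[1][:,1];print(c,"ang",np.degrees(np.arctan2(ev[1],ev[0])))
# disc: dark at z .08
dk=cv2.inRange(hsv,(0,0,0),(180,255,75));
for nm,reg,zz in(("disc",(235,145,95,90),.08),("gbase",(150,195,65,65),.08),("rbase",(350,110,70,70),.08)):
    x,y,w,h=reg;mm=np.zeros_like(dk);mm[y:y+h,x:x+w]=dk[y:y+h,x:x+w]
    k=max(cv2.findContours(mm,cv2.RETR_EXTERNAL,cv2.CHAIN_APPROX_NONE)[0],key=cv2.contourArea)
    H=cv2.convexHull(np.array([onz(p,T,*q[0],zz)[:2]*1000 for q in k],np.float32)); print(nm,cv2.minEnclosingCircle(H),cv2.fitEllipse(H))
C=np.array([.5628,.0108])
for nm,u,v,zz in(("redtick",236,170,.07),("pointer",274.5,163,.08),("lug",294,226,.085),("lasttick",312,146,.07)):
    w=onz(p,T,u,v,zz)[:2];e=w-C;print(nm,w,np.hypot(*e),np.degrees(np.arctan2(e[1],e[0])))
bl=[onz(p,T,u,v,.07) for u,v in((446,38),(88,157))];e=bl[0]-bl[1];print("box near edge",bl,np.degrees(np.arctan2(e[1],e[0]))-90)
x,y,w,h=170,130,240,120;save(cv2.resize(im[y:y+h,x:x+w],None,fx=3.3,fy=3.3,interpolation=cv2.INTER_CUBIC),"w1c")
E
```

```text
bar top 677 ((562.1072387695312, 10.4534912109375), (44.053245544433594, 14.05466079711914), 5.552812099456787)
[0.56288564 0.01062948] ang -174.71986637640308
disc ((561.3836669921875, 15.802082061767578), 32.6375846862793) ((561.4452514648438, 21.079883575439453), (45.27161407470703, 62.51838684082031), 99.38567352294922)
gbase ((574.0774536132812, -99.0087890625), 22.268985748291016) ((574.0955810546875, -99.07978820800781), (41.54184341430664, 44.450531005859375), 43.78554153442383)
rbase ((544.716064453125, 115.01976776123047), 21.759849548339844) ((544.915771484375, 114.955810546875), (41.30634689331055, 43.32817840576172), 139.36305236816406)
redtick [ 0.53289177 -0.03058598] 0.05106174847607564 -125.85435054698902
pointer [0.53420286 0.00903192] 0.028651748676622454 -176.4620737542309
lug [0.59981756 0.0117366 ] 0.037029403751907976 1.4493628113837342
lasttick [0.52904875 0.04819336] 0.05037271586714304 132.06941716557196
box near edge [array([0.4661254, 0.1862647, 0.07     ]), array([ 0.48329623, -0.16807552,  0.07      ])] 2.774303323824654
```

View pics/w1c.png

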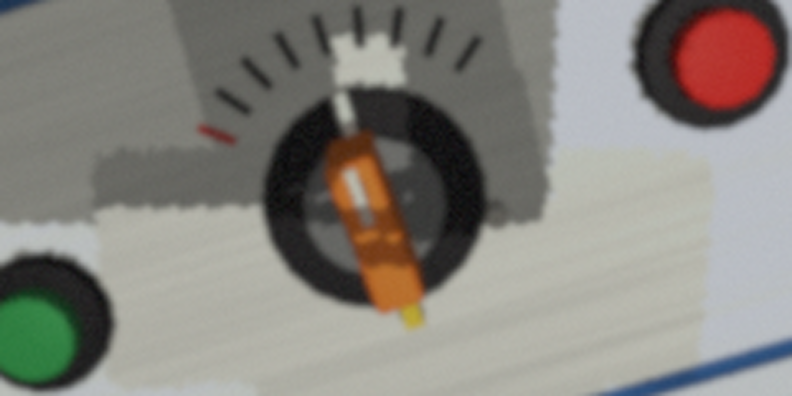

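The axis is at (0.562, 0.0105). The dial is in click 4, and the bar lies at 5.3° or −174.7°. I'll grip with a half turn so joint 7 has room, which means a roll of about −160°.

Call:
arm_command(
  targets=[
    [0.087, 0, 0, 0, -8],
    [0.087, 0, 0, 0, -16],
    [0.087, 0, 0, 0, -24],
    [0.087, 0, 0, 0, -32],
    [0.087, 0, 0, 0, -40],
    [0.087, 0, 0, 0, -48],
    [0.087, 0, 0, 0, -56],
    [0.087, 0, 0, 0, -64],
  ],
)

```text
time: 2.8
eef_pos: [0.5587, 0.0121, 0.2625]
tcp_rot: [-0.0, 0.634, 0.773, 0.0]
contact_force: [-0.4, -0.2, 0.5]
opening: 1.0
grasp_force: 0.0
```

Call:
arm_command(
  targets=[
    [0.087, 0, 0, 0, -8],
    [0.087, 0, 0, 0, -16],
    [0.087, 0, 0, 0, -24],
    [0.087, 0, 0, 0, -32],
    [0.087, 0, 0, 0, -40],
    [0.087, 0, 0, 0, -48],
    [0.087, 0, 0, 0, -56],
    [0.087, 0, 0, 0, -64],
  ],
)

```text
time: 3.6
eef_pos: [0.5586, 0.0122, 0.2624]
tcp_rot: [-0.001, 0.947, 0.32, -0.0]
contact_force: [-0.5, 0.3, -0.5]
opening: 0.996
grasp_force: 0.0
```

Call:
arm_command(
  targets=[
    [0.087, 0.003, 0, 0, -8],
    [0.087, 0.003, 0, 0, -16],
    [0.087, 0.003, 0, 0, -24],
    [0.087, 0.003, 0, 0, -32.2],
    [0.087, 0.003, 0, 0, -32.2],
  ],
)

```text
time: 4.1
eef_pos: [0.5617, 0.012, 0.2624]
tcp_rot: [-0.0, 0.999, 0.046, -0.0]
contact_force: [-0.9, -0.7, 0.3]
opening: 0.999
grasp_force: 0.0
```

```bash
python3 - <<'E'
from h import *
im,d,p,T=cam("wrist");s=readout.read_state(); print(s["time"],s["eef_pos"],s["joint_positions"].round(3),s["contact_force"],s["torque"])
M=rot(s["tcp_rot"]);print("y axis",np.degrees(np.arctan2(M[1,1],M[0,1])),"tilt",M[:,2])
hsv=cv2.cvtColor(im,cv2.COLOR_RGB2HSV);m=cv2.inRange(hsv,(3,110,60),(20,255,255))
P=[]
for v,u in zip(*np.nonzero(m)):
    w=dep(p,T,d,u,v)
    if .114<w[2]<.123 and np.hypot(w[0]-.562,w[1]-.01)<.05: P.append(onz(p,T,u,v,.118)[:2])
P=np.array(P,np.float32);print(len(P),cv2.minAreaRect(P*1000))
m=cv2.inRange(hsv,(45,90,40),(80,255,255));n,l,st,c=cv2.connectedComponentsWithStats(m)
for i in range(1,n):
    if st[i,4]>200:print("green",c[i],st[i,4],dep(p,T,d,*c[i].round()),onz(p,T,*c[i],.092))
save(im,"w2")
E
```

```text
4.15 [0.56182116 0.01174491 0.26241665] [-0.938  0.18   0.964  1.66  -0.151  1.381 -1.426] [-0.09058316  0.11574917  0.2867812 ] [0.02261742 0.17614614 0.02732981]
y axis -84.43095097360445 tilt [-3.93091101e-04  8.40159247e-04 -9.99999570e-01]
713 ((564.2392578125, 9.7799072265625), (43.699676513671875, 13.466826438903809), 5.219719409942627)
green [399.75830013 184.08632138] 753 [ 0.57649462 -0.09927216  0.09159501] [ 0.576475   -0.09891552  0.092     ]
```

Call:
arm_command(
  targets=[
    [0.087, 0.001, -0.0015, -0.03, 0],
    [0.087, 0.001, -0.0015, -0.065, 0],
    [0.087, 0.001, -0.0015, -0.1, 0],
    [0.087, 0.001, -0.0015, -0.13, 0],
    [0.087, 0.001, -0.0015, -0.15, 0],
    [0.087, 0.001, -0.0015, -0.165, 0],
    [0.087, 0.001, -0.0015, -0.17, 0],
    [0.087, 0.001, -0.0015, -0.17, 0],
  ],
)

```text
time: 4.95
eef_pos: [0.5631, 0.0089, 0.0925]
tcp_rot: [0.0, 0.999, 0.047, -0.0]
contact_force: [-0.5, -0.2, 0.5]
opening: 0.998
grasp_force: 0.0
```

Call:
arm_command(
  squeeze=45,
  targets=[
    [0.03, 0, 0, 0, 0],
    [0.02, 0, 0, 0, 0],
    [0.0, 0, 0, 0, 0],
    [0, 0, 0, 0, 0],
    [0, 0, 0, 0, 0],
    [0, 0, 0, 0, 0],
    [0, 0, 0, 0, 0],
    [0, 0, 0, 0, 0],
  ],
)

```text
time: 5.75
eef_pos: [0.5632, 0.0087, 0.0925]
tcp_rot: [-0.0, 0.999, 0.046, -0.0]
contact_force: [-0.1, 0.7, -0.5]
opening: 0.358
grasp_force: 0.0
```

```bash
cat > st.py <<'E'
from h import *
s=readout.read_state();M=rot(s["tcp_rot"]);print(s["time"],s["eef_pos"].round(4),"F",s["contact_force"].round(1),"M",s["torque"].round(3),"grip",s["grasp_force"],s["opening"]*87,"yaw",np.degrees(np.arctan2(M[1,1],M[0,1])).round(2),"q7",s["joint_positions"][6].round(3),"tq",s["joint_torque"].round(3))
E
python3 st.py
```

```text
5.75 [0.5632 0.0087 0.0925] F [-0.1  0.7 -0.5] M [-0.083  0.158 -0.004] grip 0.0 31.179177930461005 yaw -84.74 q7 -1.292 tq [-6.0000e-03 -4.4788e+01  1.1563e+01 -3.4490e+01 -3.4000e-02 -6.0000e-02
  0.0000e+00]
```

Call:
arm_command(
  targets=[
    [0, 0, 0, 0, 0],
    [0, 0, 0, 0, 0],
    [0, 0, 0, 0, 0],
    [0, 0, 0, 0, 0],
    [0, 0, 0, 0, 0],
    [0, 0, 0, 0, 0],
  ],
)

```text
time: 6.35
eef_pos: [0.5632, 0.0094, 0.0926]
tcp_rot: [-0.0, 0.999, 0.046, -0.0]
contact_force: [-0.8, 5.7, 3.2]
opening: 0.16
grasp_force: 45.0
```

```bash
python3 st.py
```

```text
6.35 [0.5632 0.0094 0.0926] F [-0.8  5.7  3.2] M [ 1.109e+00  4.240e-01 -1.000e-03] grip 44.99993837904185 13.88716767765377 yaw -84.71 q7 -1.292 tq [ 2.9600e+00 -4.3539e+01  1.4208e+01 -3.3844e+01  1.5210e+00 -8.6000e-01
 -1.0000e-03]
```

Gripped. I'll relieve the side force and start winding back (+roll).

Call:
arm_command(
  targets=[
    [0, 0, 0.001, 0, 5],
    [0, 0, 0.001, 0, 10],
    [0, 0, 0.001, 0, 15],
    [0, 0, 0.001, 0, 20],
    [0, 0, 0.001, 0, 25],
    [0, 0, 0.001, 0, 30],
    [0, 0, 0.001, 0, 35],
    [0, 0, 0.001, 0, 40],
  ],
)

```text
time: 7.15
eef_pos: [0.5634, 0.0091, 0.0926]
tcp_rot: [0.0, 0.922, 0.386, 0.0]
contact_force: [-0.5, 1.9, -0.4]
opening: 0.16
grasp_force: 45.0
```

```bash
python3 st.py
```

```text
7.15 [0.5634 0.0091 0.0926] F [-0.5  1.9 -0.4] M [0.181 0.002 0.01 ] grip 44.999909000471234 13.920058778831098 yaw -44.56 q7 -0.654 tq [ -0.286 -46.329  10.595 -34.447   0.225   0.058  -1.696]
```

Call:
arm_command(
  targets=[
    [0, 0, 0, 0, 3],
    [0, 0, 0, 0, 6],
    [0, 0, 0, 0, 9],
    [0, 0, 0, 0, 9],
  ],
)

```text
time: 7.55
eef_pos: [0.5635, 0.0091, 0.0926]
tcp_rot: [0.0, 0.89, 0.456, 0.0]
contact_force: [1.0, 0.9, -0.3]
opening: 0.156
grasp_force: 45.0
```

```bash
python3 st.py
```

```text
7.55 [0.5635 0.0091 0.0926] F [ 1.   0.9 -0.3] M [ 0.093 -0.126 -0.004] grip 44.99901534989476 13.563611887277894 yaw -35.72 q7 -0.511 tq [  0.62  -47.365   9.    -34.381   0.302   0.359   0.914]
```

Call:
arm_command(
  targets=[
    [0, 0, 0, 0, 3],
    [0, 0, 0, 0, 6],
    [0, 0, 0, 0, 8],
    [0, 0, 0, 0, 8],
  ],
)

```text
time: 7.95
eef_pos: [0.5636, 0.0091, 0.0926]
tcp_rot: [0.0, 0.856, 0.516, 0.0]
contact_force: [2.2, 0.4, -0.6]
opening: 0.156
grasp_force: 45.0
```

```bash
python3 st.py
```

```text
7.95 [0.5636 0.0091 0.0926] F [ 2.2  0.4 -0.6] M [-0.066 -0.462 -0.131] grip 44.99918293207884 13.589751929994712 yaw -27.83 q7 -0.383 tq [  0.07  -48.028   8.191 -34.184   0.164   0.811   0.779]
```

Call:
arm_command(
  targets=[
    [0, 0, 0, 0, 0.5],
    [0, 0, 0, 0, 1],
    [0, 0, 0, 0, 1],
  ],
)

```text
time: 8.25
eef_pos: [0.5636, 0.0091, 0.0926]
tcp_rot: [0.0, 0.852, 0.524, 0.0]
contact_force: [3.5, -2.4, -2.4]
opening: 0.163
grasp_force: 45.0
```

```bash
python3 st.py
```

```text
8.25 [0.5636 0.0091 0.0926] F [ 3.5 -2.4 -2.4] M [-0.568 -0.912 -0.082] grip 44.999583000317216 14.199453237212408 yaw -26.78 q7 -0.366 tq [ -1.075 -48.521   7.225 -33.752  -0.474   1.544   0.218]
```

Call:
arm_command(
  targets=[
    [0, 0, 0, 0, 0.5],
    [0, 0, 0, 0, 1],
    [0, 0, 0, 0, 1],
  ],
)

```text
time: 8.55
eef_pos: [0.5635, 0.0091, 0.0926]
tcp_rot: [0.0, 0.847, 0.532, 0.0]
contact_force: [4.6, -2.6, -2.5]
opening: 0.159
grasp_force: 45.0
```

```bash
python3 st.py
```

```text
8.55 [0.5635 0.0091 0.0926] F [ 4.6 -2.6 -2.5] M [-0.811 -1.058 -0.091] grip 44.999261163175106 13.828523508729521 yaw -25.73 q7 -0.349 tq [ -1.591 -48.84    6.68  -33.545  -0.767   1.924   0.193]
```

Call:
arm_command(
  targets=[
    [0, 0, 0, 0, 0.5],
    [0, 0, 0, 0, 0.5],
  ],
)

```text
time: 8.75
eef_pos: [0.5636, 0.0091, 0.0926]
tcp_rot: [0.0, 0.844, 0.536, 0.0]
contact_force: [5.1, -3.0, -4.0]
opening: 0.156
grasp_force: 45.0
```

```bash
python3 st.py
```

```text
8.75 [0.5636 0.0091 0.0926] F [ 5.1 -3.  -4. ] M [-0.817 -1.119 -0.11 ] grip 44.999284939840436 13.534987148913931 yaw -25.24 q7 -0.341 tq [ -1.617 -48.874   6.633 -33.54   -0.752   1.937   0.209]
```

Call:
arm_command(
  targets=[
    [0, 0, 0, 0, 0.4],
    [0, 0, 0, 0, 0.4],
  ],
)

```text
time: 8.95
eef_pos: [0.5636, 0.0091, 0.0926]
tcp_rot: [0.0, 0.843, 0.538, 0.0]
contact_force: [3.9, -2.4, -2.1]
opening: 0.155
grasp_force: 45.0
```

```bash
python3 st.py
```

```text
8.95 [0.5636 0.0091 0.0926] F [ 3.9 -2.4 -2.1] M [-0.772 -1.184 -0.19 ] grip 44.99938750639558 13.495453557368945 yaw -24.85 q7 -0.335 tq [ -1.682 -48.915   6.564 -33.538  -0.696   1.964   0.27 ]
```

Call:
arm_command(
  targets=[
    [0, 0, 0, 0, 0.4],
    [0, 0, 0, 0, 0.4],
  ],
)

```text
time: 9.15
eef_pos: [0.5636, 0.0091, 0.0926]
tcp_rot: [0.0, 0.841, 0.541, 0.0]
contact_force: [5.2, -2.3, -2.2]
opening: 0.158
grasp_force: 45.0
```

```bash
python3 st.py
```

```text
9.15 [0.5636 0.0091 0.0926] F [ 5.2 -2.3 -2.2] M [-0.734 -1.128 -0.226] grip 44.999484373256564 13.772479991827316 yaw -24.46 q7 -0.328 tq [ -1.749 -48.966   6.49  -33.54   -0.634   1.996   0.36 ]
```

Call:
arm_command(
  targets=[
    [0, 0, 0, 0, 0.4],
    [0, 0, 0, 0, 0.4],
  ],
)

```text
time: 9.35
eef_pos: [0.5636, 0.0091, 0.0926]
tcp_rot: [0.0, 0.839, 0.544, 0.0]
contact_force: [5.8, -2.7, -2.6]
opening: 0.158
grasp_force: 45.0
```

```bash
python3 st.py
```

```text
9.35 [0.5636 0.0091 0.0926] F [ 5.8 -2.7 -2.6] M [-0.773 -1.147 -0.351] grip 44.99940541572869 13.736978157700374 yaw -24.07 q7 -0.322 tq [ -1.825 -48.996   6.404 -33.536  -0.567   2.017   0.458]
```

Call:
arm_command(
  targets=[
    [0, 0, 0, 0, 0.2],
    [0, 0, 0, 0, 0.2],
    [0, 0, 0, 0, 0.2],
  ],
)

```text
time: 9.65
eef_pos: [0.5636, 0.0091, 0.0926]
tcp_rot: [0.0, 0.838, 0.545, 0.0]
contact_force: [4.9, -2.4, -3.5]
opening: 0.159
grasp_force: 45.0
```

```bash
python3 st.py
```

```text
9.65 [0.5636 0.0091 0.0926] F [ 4.9 -2.4 -3.5] M [-0.765 -1.177 -0.375] grip 44.999446766451 13.80991568170114 yaw -23.89 q7 -0.319 tq [ -1.859 -49.009   6.386 -33.53   -0.543   2.03    0.407]
```

Bearing at about 8 N, and contact came at yaw ≈ −25.3°, which matches the prediction. Now I'll turn clockwise, first into the click 4 region (yaw about −89°), then in small steps.

Call:
arm_command(
  targets=[
    [0, 0, 0, 0, -4],
    [0, 0, 0, 0, -8],
    [0, 0, 0, 0, -12],
    [0, 0, 0, 0, -16],
    [0, 0, 0, 0, -20],
    [0, 0, 0, 0, -24],
    [0, 0, 0, 0, -28],
    [0, 0, 0, 0, -32],
  ],
)

```text
time: 10.45
eef_pos: [0.5633, 0.0093, 0.0926]
tcp_rot: [0.0, 0.956, 0.292, 0.0]
contact_force: [3.4, -1.5, -1.1]
opening: 0.156
grasp_force: 45.0
```

```bash
python3 st.py
```

```text
10.45 [0.5633 0.0093 0.0926] F [ 3.4 -1.5 -1.1] M [-0.749 -0.634  0.116] grip 44.998744977638125 13.611059274903912 yaw -56.0 q7 -0.839 tq [ -0.339 -47.034   7.946 -33.704  -0.579   1.203   1.277]
```

Call:
arm_command(
  targets=[
    [0, 0, 0, 0, -4],
    [0, 0, 0, 0, -8],
    [0, 0, 0, 0, -12],
    [0, 0, 0, 0, -16],
    [0, 0, 0, 0, -20],
    [0, 0, 0, 0, -24],
    [0, 0, 0, 0, -28],
    [0, 0, 0, 0, -32],
  ],
)

```text
time: 11.25
eef_pos: [0.5631, 0.0097, 0.0926]
tcp_rot: [-0.0, 1.0, 0.018, -0.0]
contact_force: [1.4, -0.9, -0.3]
opening: 0.157
grasp_force: 45.0
```

```bash
python3 st.py
```

```text
11.25 [0.5631 0.0097 0.0926] F [ 1.4 -0.9 -0.3] M [-0.44  -0.409  0.002] grip 44.998031510040164 13.681272734891222 yaw -87.98 q7 -1.346 tq [  0.125 -45.191  10.246 -33.347  -0.211   0.868   1.317]
```

Call:
arm_command(
  targets=[
    [0, 0, 0, 0, -2],
    [0, 0, 0, 0, -4],
    [0, 0, 0, 0, -6],
    [0, 0, 0, 0, -6],
  ],
)

```text
time: 11.65
eef_pos: [0.5631, 0.0097, 0.0926]
tcp_rot: [-0.0, 0.999, -0.034, -0.0]
contact_force: [1.1, -1.1, -0.0]
opening: 0.153
grasp_force: 45.0
```

```bash
python3 st.py
```

```text
11.65 [0.5631 0.0097 0.0926] F [ 1.1 -1.1 -0. ] M [-0.396 -0.25   0.028] grip 45.00028814189136 13.300098550783616 yaw -93.85 q7 -1.437 tq [ -0.662 -44.073  11.521 -33.108  -0.43    0.707  -0.646]
```

Call:
arm_command(
  targets=[
    [0, 0, 0, 0, -1],
    [0, 0, 0, 0, -2],
    [0, 0, 0, 0, -3],
    [0, 0, 0, 0, -3],
  ],
)

```text
time: 12.05
eef_pos: [0.5631, 0.0098, 0.0926]
tcp_rot: [-0.0, 0.998, -0.06, -0.0]
contact_force: [0.0, -1.0, 2.2]
opening: 0.157
grasp_force: 45.0
```

```bash
python3 st.py
```

```text
12.05 [0.5631 0.0098 0.0926] F [ 0.  -1.   2.2] M [-0.302  0.021  0.075] grip 45.00048958696425 13.66179963433056 yaw -96.88 q7 -1.484 tq [ -0.274 -43.494  11.835 -33.113  -0.295   0.228  -0.352]
```

Call:
arm_command(
  targets=[
    [0, 0, 0, 0, -1],
    [0, 0, 0, 0, -2],
    [0, 0, 0, 0, -2],
  ],
)

```text
time: 12.35
eef_pos: [0.5631, 0.0098, 0.0926]
tcp_rot: [-0.0, 0.997, -0.078, -0.0]
contact_force: [0.1, 0.5, 2.7]
opening: 0.16
grasp_force: 45.0
```

```bash
python3 st.py
```

```text
12.35 [0.5631 0.0098 0.0926] F [0.1 0.5 2.7] M [-0.178  0.129 -0.052] grip 45.00075386837125 13.886429699511249 yaw -98.9 q7 -1.515 tq [-4.5000e-02 -4.3111e+01  1.2115e+01 -3.3072e+01 -1.4100e-01 -3.4000e-02
 -2.8000e-01]
```

Call:
arm_command(
  targets=[
    [0, 0, 0, 0, -1],
    [0, 0, 0, 0, -2],
    [0, 0, 0, 0, -2],
  ],
)

```text
time: 12.65
eef_pos: [0.5631, 0.0098, 0.0925]
tcp_rot: [-0.0, 0.995, -0.095, -0.0]
contact_force: [-0.3, 0.3, 2.9]
opening: 0.156
grasp_force: 45.0
```

```bash
python3 st.py
```

```text
12.65 [0.5631 0.0098 0.0925] F [-0.3  0.3  2.9] M [-0.032  0.247  0.046] grip 45.00085098668933 13.567769574550432 yaw -100.89 q7 -1.546 tq [ 2.5700e-01 -4.2766e+01  1.2500e+01 -3.3023e+01  4.0000e-03 -2.6600e-01
 -2.8400e-01]
```

Call:
arm_command(
  targets=[
    [0, 0, 0, 0, -1],
    [0, 0, 0, 0, -2],
    [0, 0, 0, 0, -2],
  ],
)

```text
time: 12.95
eef_pos: [0.5631, 0.0098, 0.0925]
tcp_rot: [-0.0, 0.994, -0.112, -0.0]
contact_force: [-0.1, 1.5, 3.7]
opening: 0.154
grasp_force: 45.0
```

```bash
python3 st.py
```

```text
12.95 [0.5631 0.0098 0.0925] F [-0.1  1.5  3.7] M [ 0.09   0.414 -0.067] grip 45.00089264474809 13.409808067847333 yaw -102.89 q7 -1.577 tq [  0.579 -42.484  12.919 -32.976   0.16   -0.461  -0.283]
```

Joint 7's torque stayed constant over the last 4°, so the dial has snapped into click 5 and the bar is free. Releasing and lifting to check.

Call:
arm_command(
  targets=[
    [0.02, 0, 0, 0, 0],
    [0.03, 0, 0, 0, 0],
    [0.04, 0, 0, 0, 0],
    [0.06, 0, 0, 0, 0],
    [0.087, 0, 0, 0, 0],
    [0.087, 0, 0, 0, 0],
    [0.087, 0, 0, 0, 0],
  ],
)

```text
time: 13.65
eef_pos: [0.5632, 0.0096, 0.0925]
tcp_rot: [-0.0, 0.994, -0.112, -0.0]
contact_force: [0.6, 0.1, -0.7]
opening: 0.691
grasp_force: 0.0
```

Call:
arm_command(
  targets=[
    [0.087, 0, 0, 0.01, 0],
    [0.087, 0, 0, 0.03, 0],
    [0.087, 0, 0, 0.06, 0],
    [0.087, 0, 0, 0.095, 0],
    [0.087, 0, 0, 0.13, 0],
    [0.087, 0, 0, 0.16, 0],
    [0.087, 0, 0, 0.17, 0],
    [0.087, 0, 0, 0.17, 0],
  ],
)

```text
time: 14.45
eef_pos: [0.5639, 0.0095, 0.2641]
tcp_rot: [-0.001, 0.994, -0.112, 0.001]
contact_force: [0.3, -0.2, -0.3]
opening: 0.998
grasp_force: 0.0
```

```bash
python3 st.py; python3 - <<'E'
from m import *
im,d,p,T=cam("wrist");save(im,"w3")
hsv=cv2.cvtColor(im,cv2.COLOR_RGB2HSV)
c=np.array([.563,.0101,.08,1])
q=np.linalg.inv(T)@c;u=int(p["cx"]+p["fx"]*q[0]/-q[2]);v=int(p["cy"]+p["fy"]*-q[1]/-q[2]);print(u,v)
for k,b in blobs(im,(0,0,560,420)).items():
    for cc,a in b:
        if k in("green","red","yellow","red2") : 
            w=onz(p,T,*cc,.092 if a>150 else .085); print(k,cc.round(1),a,w.round(4),np.degrees(np.arctan2(w[1]-.0101,w[0]-.563)).round(1),np.hypot(w[1]-.0101,w[0]-.563).round(4))
y,x=max(v-75,0),max(u-110,0);save(cv2.resize(im[y:y+150,x:x+220],None,fx=3.6,fy=3.6,interpolation=cv2.INTER_CUBIC),"w3c")
E
```

```text
14.45 [0.5639 0.0095 0.2641] F [ 0.3 -0.2 -0.3] M [-0.054  0.154 -0.043] grip 0.0 86.82603082563911 yaw -102.85 q7 -1.714 tq [ -0.209 -33.979   7.958 -41.788   0.154   0.372  -0.148]
281 186
green [19.4 11.2] 1030 [0.7602 0.1879 0.092 ] 42.0 0.2656
green [393.3 150.7] 802 [ 0.5762 -0.0993  0.092 ] -83.1 0.1101
red [181.6 228.5] 583 [0.5465 0.1154 0.092 ] 98.9 0.1066
yellow [279.1 149.9] 66 [0.5996 0.0039 0.085 ] -9.7 0.0371
yellow [483.3 328.3] 53 [ 0.357  -0.1726  0.085 ] -138.4 0.2754
yellow [ 77.4 338.5] 10 [0.4446 0.2725 0.085 ] 114.3 0.2879
yellow [ 78.1 344.2] 9 [0.4372 0.2747 0.085 ] 115.4 0.293
yellow [482.8 351.7] 11 [ 0.3255 -0.1704  0.085 ] -142.8 0.2983
```

View pics/w3c.png

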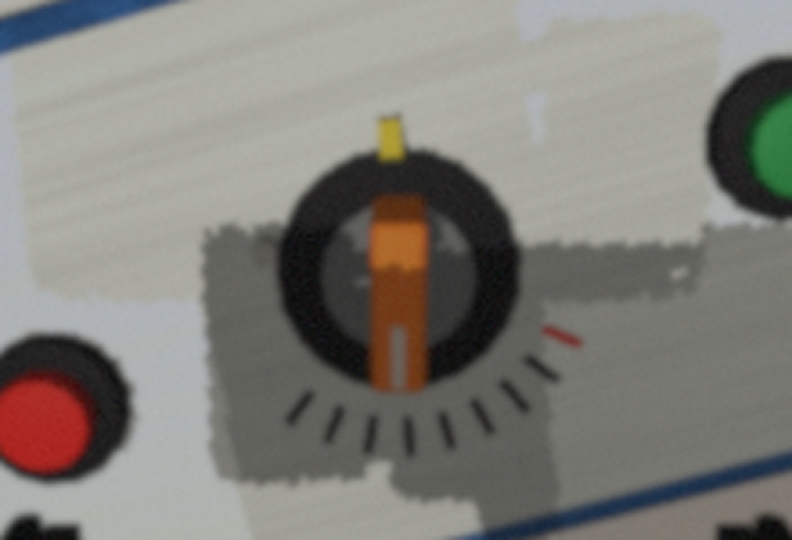

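Pointer and lug line up with tick 5, the fifth after the red one, and the lug has moved about 0.2 rad past its start in click 4. Next I'll close the fingers, turn so the gripper body lies clear of the drum, and go over the green button.

Call:
arm_command(
  squeeze=10,
  targets=[
    [0, 0.001, -0.01, 0, 8],
    [0, 0.002, -0.02, 0, 16],
    [0, 0.003, -0.03, 0, 24],
    [0, 0.004, -0.04, 0, 32],
    [0, 0.005, -0.05, 0, 40],
    [0, 0.006, -0.06, 0, 48],
    [0, 0.007, -0.07, 0, 56],
    [0, 0.008, -0.08, 0, 64],
  ],
)

```text
time: 15.3
eef_pos: [0.5704, -0.0706, 0.2607]
tcp_rot: [-0.0, 0.901, 0.434, -0.001]
contact_force: [-0.2, -0.5, -0.9]
opening: 0.356
grasp_force: 0.0
```

Call:
arm_command(
  targets=[
    [0, 0.001, -0.01, 0, 8],
    [0, 0.002, -0.02, 0, 16],
    [0, 0.004, -0.0285, 0, 24],
    [0, 0.004, -0.0285, 0, 32],
    [0, 0.004, -0.0285, 0, 40],
    [0, 0.004, -0.0285, 0, 44],
    [0, 0.004, -0.0285, 0, 44],
    [0, 0.004, -0.0285, 0, 44],
  ],
)

```text
time: 16.1
eef_pos: [0.5747, -0.0988, 0.2614]
tcp_rot: [-0.001, 0.676, 0.737, -0.001]
contact_force: [0.2, 0.3, -0.1]
opening: 0.004
grasp_force: 0.0
```

```bash
python3 st.py
```

```text
16.1 [ 0.5747 -0.0988  0.2614] F [ 0.2  0.3 -0.1] M [-0.098  0.048  0.005] grip 0.0 0.3124083756397243 yaw 5.01 q7 0.326 tq [ 1.6300e-01 -4.2738e+01  6.7580e+00 -4.0146e+01 -3.4000e-02  6.4000e-02
  2.2700e-01]
```

Call:
arm_command(
  targets=[
    [0, 0, 0, -0.03, 0],
    [0, 0, 0, -0.065, 0],
    [0, 0, 0, -0.1, 0],
    [0, 0, 0, -0.13, 0],
    [0, 0, 0, -0.15, 0],
    [0, 0, 0, -0.16, 0],
    [0, 0, 0, -0.164, 0],
    [0, 0, 0, -0.164, 0],
  ],
)

```text
time: 16.9
eef_pos: [0.5753, -0.099, 0.0987]
tcp_rot: [0.0, 0.675, 0.738, -0.0]
contact_force: [0.7, -0.1, 0.3]
opening: 0.006
grasp_force: 0.0
```

Call:
arm_command(
  targets=[
    [0, 0, 0, -0.001, 0],
    [0, 0, 0, -0.002, 0],
    [0, 0, 0, -0.003, 0],
    [0, 0, 0, -0.004, 0],
    [0, 0, 0, -0.004, 0],
  ],
)

```text
time: 17.4
eef_pos: [0.5752, -0.0988, 0.0945]
tcp_rot: [-0.0, 0.675, 0.738, 0.0]
contact_force: [-0.6, -0.1, 0.0]
opening: 0.007
grasp_force: 0.0
```

Call:
arm_command(
  targets=[
    [0, 0, 0, -0.001, 0],
    [0, 0, 0, -0.002, 0],
    [0, 0, 0, -0.003, 0],
    [0, 0, 0, -0.003, 0],
  ],
)

```text
time: 17.8
eef_pos: [0.5752, -0.0988, 0.0916]
tcp_rot: [-0.0, 0.675, 0.738, 0.0]
contact_force: [-1.2, 0.7, 3.9]
opening: 0.006
grasp_force: 1.9
```

Call:
arm_command(
  targets=[
    [0, 0, 0, -0.001, 0],
    [0, 0, 0, -0.002, 0],
    [0, 0, 0, -0.002, 0],
  ],
)

```text
time: 18.1
eef_pos: [0.5753, -0.0989, 0.0897]
tcp_rot: [0.0, 0.675, 0.738, 0.0]
contact_force: [-2.3, 0.9, 6.4]
opening: 0.002
grasp_force: 3.0
```

Call:
arm_command(
  targets=[
    [0, 0, 0, -0.0005, 0],
    [0, 0, 0, -0.001, 0],
    [0, 0, 0, -0.001, 0],
    [0, 0, 0, -0.001, 0],
    [0, 0, 0, -0.001, 0],
  ],
)

```text
time: 18.6
eef_pos: [0.5753, -0.0989, 0.0889]
tcp_rot: [-0.0, 0.675, 0.738, 0.0]
contact_force: [-2.8, 1.0, 6.4]
opening: 0.005
grasp_force: 3.5
```

Call:
arm_command(
  targets=[
    [0, 0, 0, -0.0005, 0],
    [0, 0, 0, -0.0005, 0],
    [0, 0, 0, -0.0005, 0],
  ],
)

```text
time: 18.9
eef_pos: [0.5753, -0.0989, 0.0884]
tcp_rot: [-0.0, 0.675, 0.738, 0.0]
contact_force: [-2.7, 1.5, 7.2]
opening: 0.007
grasp_force: 3.8
```

Call:
arm_command(
  targets=[
    [0, 0, 0, -0.0005, 0],
    [0, 0, 0, -0.0005, 0],
    [0, 0, 0, -0.0005, 0],
  ],
)

```text
time: 19.2
eef_pos: [0.5753, -0.0989, 0.0879]
tcp_rot: [-0.0, 0.675, 0.738, 0.0]
contact_force: [-3.0, 0.4, 7.7]
opening: 0.006
grasp_force: 4.0
```

Call:
arm_command(
  targets=[
    [0, 0, 0, -0.0005, 0],
    [0, 0, 0, -0.0008, 0],
    [0, 0, 0, -0.0008, 0],
    [0, 0, 0, -0.0008, 0],
  ],
)

```text
time: 19.6
eef_pos: [0.5753, -0.0989, 0.0872]
tcp_rot: [-0.0, 0.675, 0.738, 0.0]
contact_force: [-2.6, 0.9, 9.5]
opening: 0.008
grasp_force: 4.4
```

9.5 N is about 5.5 mm down, so the button is pressed. Releasing and lifting clear.

Call:
arm_command(
  targets=[
    [0, 0, 0, 0.002, 0],
    [0, 0, 0, 0.006, 0],
    [0, 0, 0, 0.015, 0],
    [0, 0, 0, 0.04, 0],
    [0, 0, 0, 0.08, 0],
    [0, 0, 0, 0.12, 0],
    [0, 0, 0, 0.15, 0],
    [0, 0, 0, 0.15, 0],
  ],
)

```text
time: 20.4
eef_pos: [0.5772, -0.0996, 0.2413]
tcp_rot: [0.002, 0.675, 0.738, 0.002]
contact_force: [0.7, -0.7, 0.4]
opening: 0.005
grasp_force: 0.0
```

Call:
arm_command(
  targets=[
    [0, 0, 0.04, 0.01, 0],
    [0, 0, 0.07, 0.02, 0],
    [0, 0, 0.07, 0.02, 0],
    [0, 0, 0.07, 0.02, 0],
  ],
)

```text
time: 20.8
eef_pos: [0.5751, -0.0282, 0.2564]
tcp_rot: [-0.0, 0.674, 0.739, -0.0]
contact_force: [0.1, -0.7, 0.1]
opening: 0.008
grasp_force: 0.0
```

```bash
python3 st.py; python3 - <<'E'
from m import *
im,d,p,T=cam("wrist");save(im,"w4")
for k,b in blobs(im,(0,0,560,420)).items():
    for cc,a in b:
        if k in("green","red","yellow","blue") and a>40:
            w=onz(p,T,*cc,.092 if a>150 else .085); print(k,cc.round(1),a,w.round(4),dep(p,T,d,*cc.round())[2].round(4),np.degrees(np.arctan2(w[1]-.0101,w[0]-.563)).round(1))
E
```

```text
20.8 [ 0.5751 -0.0282  0.2564] F [ 0.1 -0.7  0.1] M [-0.145  0.003 -0.006] grip 0.0 0.6719796744584389 yaw 5.26 q7 0.191 tq [ -2.03  -41.707   4.366 -40.876  -0.342   0.092  -0.159]
green [552.1   6.3] 225 [0.7778 0.1447 0.092 ] 0.0599 32.1
green [542.3  73.8] 1200 [0.7858 0.0943 0.092 ] 0.0584 20.7
green [277.6 253.4] 286 [ 0.5765 -0.0917  0.092 ] 0.0914 -82.4
red [262.2  17.3] 974 [0.5457 0.1157 0.092 ] 0.0925 99.3
yellow [310.6 157.1] 59 [0.5987 0.0051 0.085 ] 0.0803 -7.9
blue [200.5 273.2] 326 [ 0.5009 -0.1205  0.092 ] 0.0776 -115.4
```

View pics/w4.png

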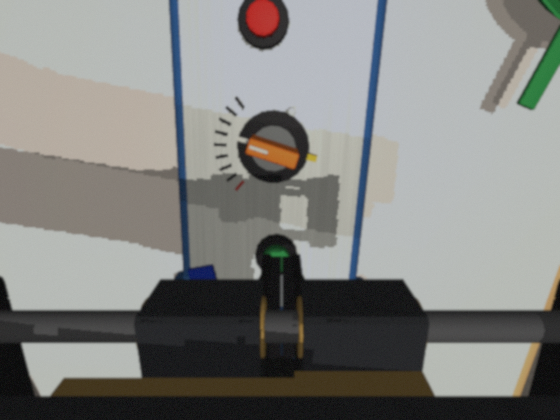

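The view shows the pointer at (243,139) on tick 5, red at (262,17) and green at (278,253) with both button tops up at about 0.092 m, and the tool clear.

```bash
python3 -c "
from workcell import robot
print(robot.job_done())"
```

```text
the job is handed in; nothing more can be done
None
```

The job is handed in, with no verdict shown: the dial was wound back onto the stop peg at about 8 N, turned clockwise into the fifth click and released, then the green button was pressed with about 9.5 N (roughly 5.5 mm) and let go; the last view shows the pointer on tick 5, both buttons up and the arm clear.

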